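# Cork blank held in the corner jig

### The job

Pull the bench cabinet's drawer well open, take out the longer of its two cork blanks and lay it flat on the aluminium jig plate, its long side against the long stop and its end against the short stop. Press it snugly into that corner, both faces flush, and finish while still holding it there with a light steady push (some 5 to 10 N) on both stops at once: do not let go. Leave the short blank in the drawer, the drawer open, and the other things on the bench where they are.

Things in the scene. Friction and masses are not known exactly. Their poses are not given: they have to be found in the camera images.
- drawer_floor (a point): centre of the drawer's inner floor, 22 mm above the bench, moving with the drawer; its -x axis points out of the drawer's front, z up; inner space 215 (x) x 228 (y) mm. Sides 6 mm thick, top edge 88 mm above the bench; front panel 15 mm thick, top edge at 98 mm. Its fixed grey, white-fronted bench cabinet is 260 deep, 270 wide (y), 110 mm high, turned by up to 12 degrees
- cab_drawer0 (a joint): how far the drawer is out, in m: 0 shut, 0.18 at its stop; it slides along the -x axis of the drawer's floor and stays where it is left (about 1 N of friction); the longer blank comes out from under the cabinet top only when the drawer is out by 0.15 or more
- cab_drawer0_handle (a point): middle of the drawer's dark steel bar handle, moving with the drawer, axes as the drawer's floor: a level round bar 11 mm thick, 120 mm long (along y), centre line 35 mm in front of the drawer's face, 72 mm above the bench, 38 mm below the cabinet's top; posts 8 mm thick carry it 51 mm either side of the middle
- blank: the longer cork blank, a rigid block 90 (x) x 50 (y) x 45 mm high, about 0.08 kg; origin at the centre of its underside, z up. It lies on the drawer's floor left or right of the short one, about 52 mm from the drawer's middle line, its long axis within about 5 degrees of the slide, its centre 49 to 69 mm behind the drawer's inner front
- spare: the short cork blank, 50 (x) x 50 (y) x 45 mm high, about 0.045 kg, origin at the centre of its underside; lies in the drawer beside the longer one, about 54 mm of free space between them; stays in the drawer
- jig: corner jig, fixed to the bench: aluminium plate 200 (x) x 140 (y) x 12 mm high, origin at the centre of its underside, turned by up to about 30 degrees either way. Two dark steel stop bars rise 16 mm above the plate
- corner (a point): the point on the plate's upper face (12 mm above the bench) where the inner faces of the two stops meet; same axes as the jig. The free corner space lies towards this frame's -x and +y: a blank fully home has its centre at x = -45, y = +25, z = 0 mm here, its long axis along x
- long_stop: the long stop bar, 160 (x) x 14 (y) x 16 mm high, along the jig's x axis on its -y side; origin at the centre of its underside; its inner face looks to +y
- short_stop: the short stop bar, 80 (y) x 14 (x) x 16 mm high, across the jig's +x end; origin at the centre of its underside; its inner face looks to -x
- tape: bystander: roll of blue tape lying flat, 96 mm across, 25 mm high; origin at the centre of its underside
- jar: bystander: white jar, 60 mm across, 85 mm high; origin at the centre of its underside
- insole: bystander: flat blue insole, about 220 (x) x 82 x 12 mm high; origin on its underside
Mind the look-alikes: they are no part of the job. Of the things that look like the jig, take the one that is farthest from the robot's base at the start.

How it is judged (in metres and radians):
On the way, in this order (a step that is already met when the one before it is completed fails the run):
1. the drawer is pulled out at least 100 mm (value of joint cab_drawer0 above 0.1 m), for 0.2 s.
2. the longer blank is lifted out of the drawer (height (world z) of blank above 0.085 m), for 0.1 s.
At the end, for the whole second after the job is handed in: Long blank flat on the plate (within 4 mm, tilt under 0.06 rad), within 0.05 rad and 4 mm of fully home, still held by the robot and pressing each stop with 1.5 to 30 N, at rest; drawer out over 90 mm with the short blank on its floor (contact force between blank and long_stop between 1.5 and 30 N and contact force between blank and short_stop between 1.5 and 30 N and contact force between blank and the fingers above 1.5 N and angle between the x axis of blank and the x axis of corner, either way round below 0.05 rad and angle between blank's own z axis and vertical below 0.06 rad and x of blank in the frame of corner between -0.049 and -0.041 m and y of blank in the frame of corner between 0.021 and 0.029 m and z of blank in the frame of corner between -0.003 and 0.004 m and linear speed of blank below 0.02 m/s and value of joint cab_drawer0 above 0.09 m and height (world z) of spare below 0.035 m and x of spare in the frame of cab_drawer0_handle between 0.05 and 0.28 m and y of spare in the frame of cab_drawer0_handle between -0.12 and 0.12 m); the arm keeps its last pose, push and grip.
It fails at once if a bystander on the bench is moved by more than 30 mm (distance of any of tape, jar, insole from where it was at the start of the episode above 0.03 m).
It also fails if it takes over 72 s, if anything falls off the work surface, if the arm or the gripper's body presses on something with over 40 N, if the wrist force passes 120 N, or if a joint passes its speed limit or range.

### The arm

A 6-joint arm with a two-finger parallel gripper is mounted at the origin on the work surface. World frame = base frame: x ahead of the robot, y to its left, z up, the work surface at z = 0. Lengths are in mm, angles in rad, forces in N, time in s.
With the tool pointing down it reaches from about 275 to 725 mm from the base axis. Payload 15.9 kg.
Tool frame: the origin (TCP) lies midway between the tips of the shut fingers; the grasp point (between the pads) lies 19 mm behind it (grasp_offset is the distance from the TCP to the grasp point, in mm); z points along the fingers, y is the line along which they close (so a half turn about z gives the same grasp; the last joint's range is limited). The gripper opens to 85 mm and grips with 20 to 120 N. Pads are 22 mm wide; open, the fingers measure 114 mm over their backs; the gripper's body (76 mm by 85 mm) begins 54 mm behind the grasp point. The pads swing forward as they close: fully open they stand 13 mm farther back than shut.
Start: joints at [-1.217, 0.213, -0.034, 1.323, 0, 1.571], TCP at [173.226, -469.018, 209.606] pointing down, gripper open.
Joint ranges: [-2.98, 2.98], [-0.74, 1.72], [-1.14, 1.35], [-2.1, 2.04], [-1.57, 1.44], [-3.14, 3.14]. Speed limits (rad/s): [1.89, 1.89, 2.39, 2.57, 3.14, 3.14].

### API

Orientations are given as [roll, pitch, yaw] about the fixed x, y, z axes, in that order (R = Rz(yaw) Ry(pitch) Rx(roll)).
In Python, from station import * gives the robot as it stands. Calls block until the motion is done:
- reach(position, orientation): joint-space move of the TCP to a pose.
- move_straight(position, frame=None, speed=150): straight line of the TCP; frame=None keeps the orientation; speed is the mean speed in mm/s.
- move_joints(angles): joint-space move.
- gripper_to(opening): finger opening in mm; the grip force is fixed at half the most; returns when the fingers have stopped.
- pause(seconds).
- solve_ik(position, orientation): joint angles nearest the present ones, or None.
- read_state(): the state.
- capture(name): name is "side" or "top"; returns the picture (400x640x3 uint8, red, green, blue); there is no depth.
- camera_params(name): a dict with "fx", "fy", "cx", "cy" (pixels), "rvec" (rotation vector, rad) and "tvec" (3), from world to camera coordinates, as OpenCV has them. Camera axes: x right, y down, z forward; pixel columns grow to the right and rows downward; lengths in mm; the calibration is good to about 2 mm. A picture is of the moment at which its call begins. camera_params takes no time and is no camera call.
A pose or a line that the arm cannot do raises IKError and nothing moves.
- close_job(): hands the job in; it is judged then, once.
The state is a dict: "time": time; "qpos": joint angles; "dq": joint speeds; "tau": joint torques, N m; "tcp_pos": TCP position; "eef_rot": TCP orientation; "wrist_force": force on the tool from outside, world axes, zero at the start; "moment": the same for the moment, N m; "opening": finger opening in mm; "gripper_force": force on a finger pad.
Only numpy, scipy, OpenCV 4.12 (cv2) and the standard library are available. Lean on these libraries where they do the work, as an engineer would, in place of code of your own. Each camera call takes 0.05 s, during which the arm holds its last target. There are 200 camera calls.

## Working session

There is one attempt and no reset: what is moved stays moved. The work goes in short steps, each a Python script; the robot and the scene stay as the last script left them, time stands still between calls to the robot, and variables do not carry over. Pictures are saved under pics/ and viewed, at most 10 in all, crops included, and the job is handed in when it is done.

```bash
mkdir -p pics; ls
python3 - <<'E'
from station import *
import cv2
for n in ("top","side"):
    im=capture(n); cv2.imwrite(f"pics/{n}0.png",cv2.cvtColor(im,cv2.COLOR_RGB2BGR)); print(camera_params(n))
print(read_state())
E
```

```text
pics
{'fx': 373.50218000616917, 'fy': 373.50218000616917, 'cx': 319.8550880812827, 'cy': 199.35386140166338, 'rvec': array([ 2.0268982 , -2.20542995,  0.22002806]), 'tvec': array([-70.93484028, 486.84135683, 943.39203059])}
{'fx': 431.38340405957274, 'fy': 431.38340405957274, 'cx': 320.47649245950754, 'cy': 196.18873172123648, 'rvec': array([ 0.77751919, -2.61525932,  1.05811366]), 'tvec': array([323.41241458, 301.37909417, 966.54450238])}
{'time': 0.1, 'qpos': array([-1.21700818e+00,  2.13308810e-01, -3.49754150e-02,  1.32350207e+00,
       -7.47829563e-06,  1.57081158e+00]), 'dq': array([-0.0003613 , -0.00147382,  0.00233724, -0.00138971, -0.00248043,
        0.00070484]), 'tau': array([-1.23643549e-03, -6.87249398e+01,  4.87806630e+01,  1.21722190e-02,
       -2.04081164e-05,  3.55773727e-05]), 'tcp_pos': array([ 173.11279659, -468.73181863,  209.17303645]), 'eef_rot': array([-3.14060269e+00,  7.49339555e-06,  3.53772897e-01]), 'wrist_force': array([-0.03813304, -0.74596523, -0.51559002]), 'moment': array([-0.0065751 , -0.01768617,  0.01745892]), 'gripper_force': 0.0, 'opening': 85.32296821066149}
```

View pics/top0.png

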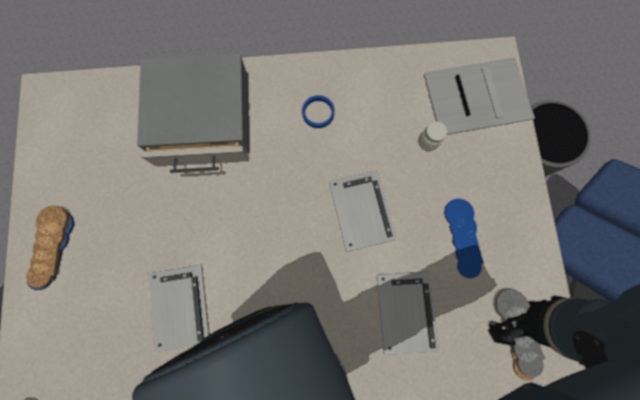

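View pics/side0.png

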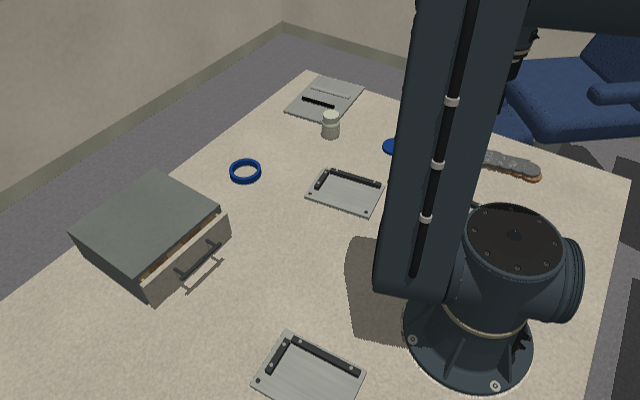

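Top view: the cabinet top spans (140,57)–(245,150), with the handle at (196,168). There are three jig look-alikes: A (363,211), B (178,307) and C (407,313). The plate at (478,95) has parallel bars and no corner, so it isn't one of them. A lies farthest from the base (base is bottom centre), so A fits the description. Next I'll confirm that with distances and an enlarged crop.

```bash
cat > h.py <<'E'
from station import *
import numpy as np, cv2
from scipy.spatial.transform import Rotation as Ro
def cam(n):
    p=camera_params(n); K=np.array([[p['fx'],0,p['cx']],[0,p['fy'],p['cy']],[0,0,1.]])
    return K,cv2.Rodrigues(np.array(p['rvec'],float))[0],np.array(p['tvec'],float)
def ray(n,uv,z):
    K,R,t=cam(n); uv=np.atleast_2d(np.array(uv,float))
    d=(np.linalg.inv(K)@np.c_[uv,np.ones(len(uv))].T).T@R; c=-R.T@t
    return c+d*((z-c[2])/d[:,2])[:,None]
def proj(n,P):
    K,R,t=cam(n); q=(K@(R@np.atleast_2d(P).T+t[:,None])).T
    return q[:,:2]/q[:,2:]
def save(n,im): cv2.imwrite(f"pics/{n}.png",cv2.cvtColor(im,cv2.COLOR_RGB2BGR))
def crop(im,x0,y0,x1,y1,k): return cv2.resize(im[y0:y1,x0:x1],None,fx=k,fy=k,interpolation=cv2.INTER_CUBIC)
E
python3 - <<'E'
from h import *
im=cv2.cvtColor(cv2.imread("pics/top0.png"),cv2.COLOR_BGR2RGB)
for n,uv in dict(A=(363,211),B=(178,307),C=(407,313),D=(478,95)).items():
    p=ray("top",uv,12)[0]; print(n,p.round(),np.hypot(*p[:2]).round())
a=crop(im,320,155,410,260,5); b=crop(im,130,50,260,180,4)
h=525; out=np.zeros((525,450+520+0,3),np.uint8); out[:, :450]=a; out[:520,450:]=b
save("crop0",cv2.resize(out,(800,433)))
# cabinet top & jig masks
hsv=cv2.cvtColor(im,cv2.COLOR_RGB2HSV)
print("px cab",im[100,190],"white",im[153,190],"plate",im[230,360],"bench",im[250,300],"bar",im[168,196],"stop",im[210,386])
E
```

```text
A [ 444. -227.   12.] 499.0
B [232. 280.  12.] 364.0
C [ 168. -312.   12.] 354.0
D [ 758. -599.   12.] 966.0
px cab [110 114 110] white [158 151 140] plate [153 153 149] bench [165 159 148] bar [90 88 83] stop [136 137 134]
```

View pics/crop0.png

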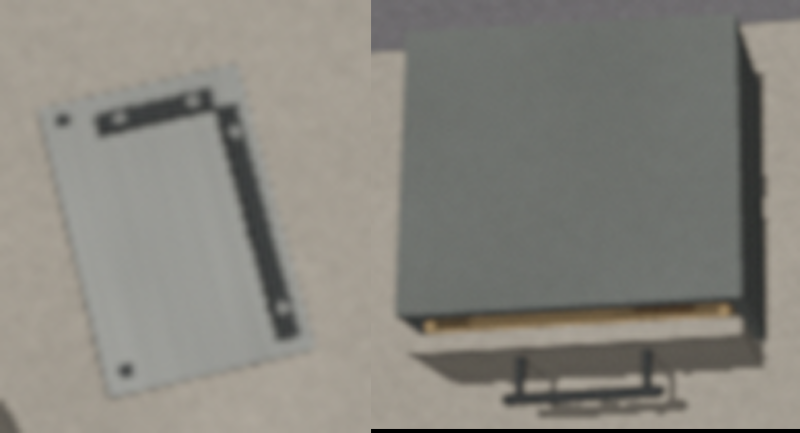

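Jig A at about (444,-227) is confirmed: a light plate with a short dark bar across the top and a long dark bar down the right, meeting top right. D is a board with parallel bars and out of reach. The drawer is slightly open, and the handle bar runs between crop pixels (505,400) and (660,392). Next I'll measure the jig, cabinet and handle.

Run:
```python
from h import *
for n in("top","side"):
    K,R,t=cam(n); print(n,"cam at",(-R.T@t).round())
im=cv2.cvtColor(cv2.imread("pics/top0.png"),cv2.COLOR_BGR2RGB)
def comps(mask,amin):
    nn,l,s,c=cv2.connectedComponentsWithStats(mask.astype(np.uint8),connectivity=4)
    return [(l==i) for i in range(1,nn) if s[i,4]>=amin]
def rect(m,z,view="top"):
    ys,xs=np.nonzero(m); k=cv2.findContours(m.astype(np.uint8),cv2.RETR_EXTERNAL,cv2.CHAIN_APPROX_NONE)[0][0][:,0]
    p=ray(view,k,z)[:,:2].astype(np.float32); r=cv2.minAreaRect(p); b=cv2.boxPoints(r)
    e=[b[1]-b[0],b[2]-b[1]]; e=max(e,key=np.linalg.norm); a=np.degrees(np.arctan2(e[1],e[0]))
    print(view,np.array(r[0]).round(1),"size",np.round(r[1],1),"long-dir deg",a.round(1),"px",int(m.sum()),(xs.min(),xs.max(),ys.min(),ys.max()))
g=im.max(2)
def roi(x0,y0,x1,y1,m):
    o=np.zeros_like(m); o[y0:y1,x0:x1]=m[y0:y1,x0:x1]; return o
print("jig bars")
for m in comps(roi(325,160,405,255,g<100),25): rect(m,28)
print("plate"); d=im.astype(int)
pl=roi(325,160,405,255,(d[:,:,0]-d[:,:,2]<9)&(g>115)|(g<100)).astype(np.uint8)
pl=cv2.morphologyEx(pl,cv2.MORPH_OPEN,np.ones((3,3)))
for m in comps(pl,500): rect(m,12)
print("cab"); 
c=roi(130,52,252,157,(abs(d-np.array([110,114,110])).max(2)<14)&(d[:,:,1]>=d[:,:,0]))
for m in comps(cv2.morphologyEx(c.astype(np.uint8),cv2.MORPH_OPEN,np.ones((3,3))),2000): rect(m,110)
print("handle")
for m in comps(roi(160,155,235,180,g<80),20): rect(m,74)
s=cv2.cvtColor(cv2.imread("pics/side0.png"),cv2.COLOR_BGR2RGB); g=s.max(2)
print("side jig bars")
for m in comps(roi(300,160,390,222,g<75),25): rect(m,28,"side")
print("side handle")
for m in comps(roi(168,232,226,285,g<75),20): rect(m,74,"side")
```

```text
top cam at [ 281.  -98. 1022.]
side cam at [ 21. 558. 904.]
jig bars
top [ 464.7 -262.1] size [188.7  78.4] long-dir deg 35.2 px 406 (np.int64(343), np.int64(391), np.int64(177), np.int64(236))
plate
top [ 448.3 -224.3] size [198.1 138. ] long-dir deg 8.6 px 3301 (np.int64(330), np.int64(395), np.int64(171), np.int64(250))
cab
top [768.  209.1] size [268.8 246. ] long-dir deg 88.8 px 8697 (np.int64(138), np.int64(241), np.int64(54), np.int64(144))
handle
top [598.1 212.3] size [ 39.3 121. ] long-dir deg -89.9 px 149 (np.int64(171), np.int64(217), np.int64(155), np.int64(171))
top [607.1 262.1] size [10.6 22.3] long-dir deg -0.4 px 35 (np.int64(173), np.int64(177), np.int64(158), np.int64(166))
side jig bars
side [ 462.2 -256.7] size [192.5  88.7] long-dir deg 34.4 px 408 (np.int64(314), np.int64(380), np.int64(168), np.int64(189))
side [ 333.  -253.6] size [ 21.4 192.2] long-dir deg -63.2 px 219 (np.int64(381), np.int64(389), np.int64(173), np.int64(221))
side handle
side [661.1 197.1] size [82.8 19.8] long-dir deg 88.5 px 120 (np.int64(168), np.int64(197), np.int64(232), np.int64(252))
side [595.3 213.1] size [130.3  43.6] long-dir deg 88.7 px 358 (np.int64(173), np.int64(221), np.int64(239), np.int64(280))
```

Run:
```python
from h import *
# jig bars: refine outer edges in jig frame (from first picture)
im=cv2.imread("pics/top0.png"); g=im.max(2)
c=np.array([448.3,-224.3]); a=np.radians(8.6); Rm=np.array([[np.cos(a),-np.sin(a)],[np.sin(a),np.cos(a)]])
ys,xs=np.nonzero(g[160:255,325:405]<100); P=(ray("top",np.c_[xs+325,ys+160],28)[:,:2]-c)@Rm
L=P[(P[:,0]<45)&(P[:,1]<-20)]; S=P[(P[:,1]>-35)&(P[:,0]>40)]
for n,q,ax in(("long",L,0),("short",S,1)):
    f=np.polyfit(q[:,ax],q[:,1-ax],1); print(n,len(q),"slope",f.round(3),"ext",q.min(0).round(1),q.max(0).round(1))
yaw=np.pi/2-0.017
gripper_to(28)
reach([584,212,190],[np.pi,0,yaw]); move_straight([584,212,110])
t=capture("top"); s=capture("side"); st=read_state(); print(st['time'],st['tcp_pos'].round(1),st['opening'])
save("h1",np.hstack([crop(t,130,90,270,230,3),crop(s,140,170,260,310,3)]))
```

```text
long 241 slope [-6.000e-03 -5.081e+01] ext [-88.6 -57.9] [ 44.6 -43.8]
short 117 slope [4.8000e-02 7.5187e+01] ext [ 68.3 -34.5] [87.  58.2]
4.2667 [584.8 212.2 111.3] 27.7809334356199
```

View pics/h1.png

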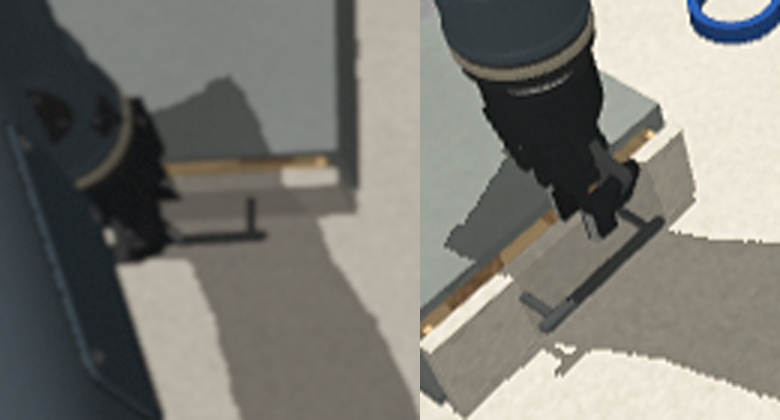

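The fingers hang just above the handle, whose side-view ends are at about px (181.7,278) and (220,244); the top view shows its right end at (217.3,168.7). I'll check these against the tool position, then descend.

Run:
```python
from h import *
print(ray("side",[(181.7,278),(220,244),(201,261)],72).round(1)); print(ray("top",[(217.3,168.7),(171.5,171)],72).round(1))
print(proj("side",[[584,212,72],[584,212,111],[584,272,72],[584,152,72]]).round(1))
```

```text
[[584.8 272.   72. ]
 [578.1 151.9  72. ]
 [581.2 213.7  72. ]]
[[579.7 151.6  72. ]
 [583.6 272.3  72. ]]
[[200.7 260. ]
 [197.2 249.9]
 [181.9 278.2]
 [218.1 243. ]]
```

Run:
```python
from h import *
yaw=np.pi/2-0.03
move_straight([581.5,212,110],[np.pi,0,yaw])
move_straight([581.5,212,54],speed=80)
st=read_state(); print(st['tcp_pos'].round(1),st['wrist_force'].round(1))
gripper_to(0)
st=read_state(); print(st['opening'],st['gripper_force'],st['wrist_force'].round(1))
d=168
move_straight([581.5-d,212+0.03*d,54],speed=90)
st=read_state(); print(st['time'],st['tcp_pos'].round(1),st['opening'],st['wrist_force'].round(1))
```

```text
[581.8 212.1  54.5] [-0.   0.3  0.8]
-0.10002164180134465 5.749343857169151 [ 0.9 -0.4 12.3]
7.775 [414.6 216.6  55.4] -0.12793526660142115 [-1.2 -9.9 19.5]
```

Run:
```python
from h import *
t=capture("top"); s=capture("side")
save("h2",np.hstack([crop(t,120,80,280,260,2.4),crop(s,140,150,320,330,2.4)]))
```

```text
(no output)
```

View pics/h2.png

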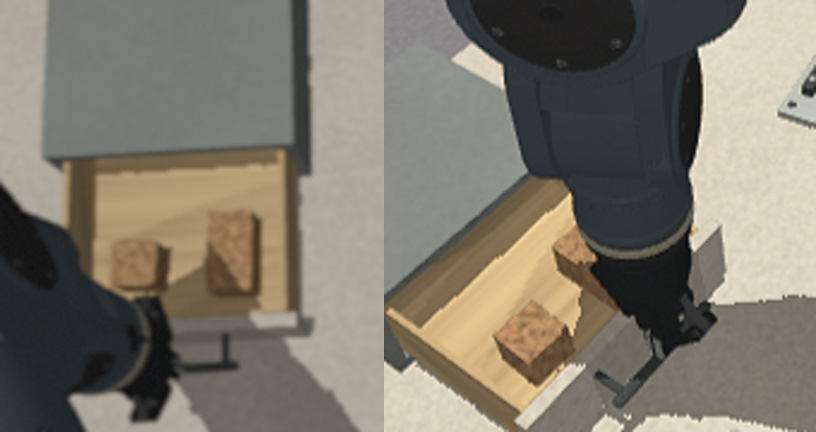

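The drawer is out by about 168 mm. The long blank is the right one, around top px (207–228,167–203); the short one is on the left at around (178,190). The fingers hooked the bar, so I'll release, rise, clear the view and measure the blank.

Run:
```python
from h import *
gripper_to(28); st=read_state(); p=st['tcp_pos']; print(p.round(1),st['wrist_force'].round(1))
move_straight([p[0],p[1],190],speed=150)
reach([400,-60,240],[np.pi,0,0.2]); gripper_to(74)
t=capture("top"); s=capture("side"); save("top3",t); save("side3",s)
st=read_state(); print(st['time'],st['wrist_force'].round(1))
hsv=cv2.cvtColor(t,cv2.COLOR_RGB2HSV); print(t[190,218],t[190,178],t[150,200],hsv[190,218],hsv[150,200],hsv[172,215])
# cork: redder/darker than drawer wood
m=((hsv[:,:,0]<14)&(hsv[:,:,1]>90)&(t.max(2)>60)).astype(np.uint8); m[:100]=0;m[230:]=0;m[:,:140]=0;m[:,260:]=0
m=cv2.morphologyEx(m,cv2.MORPH_OPEN,np.ones((3,3)))
for k in cv2.findContours(m,cv2.RETR_EXTERNAL,cv2.CHAIN_APPROX_NONE)[0]:
    if len(k)<30: continue
    w=ray("top",k[:,0],67)[:,:2].astype(np.float32); r=cv2.minAreaRect(w); print(cv2.boundingRect(k),np.round(r[0],1),np.round(r[1],1),r[2],cv2.boxPoints(r).round(1).tolist())
save("c3",np.hstack([crop(t,130,80,270,230,2.8),crop(np.dstack([m*255]*3),130,80,270,230,2.8)]))
```

```text
[413.4 217.   54. ] [-0.4 -0.4  0.6]
11.0167 [-0.9  0.  -0.4]
[ 82  94 101] [ 88  99 105] [38 45 48] [101  48 101] [99 53 48] [101  48  90]
```

View pics/c3.png

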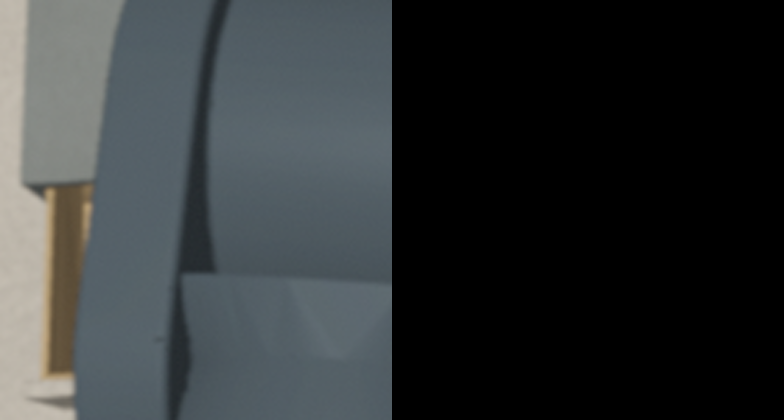

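The arm itself blocks the view of the drawer. I'll swing away towards the start pose.

```bash
cat > blobs.py <<'E'
from h import *
def cork(im,view,roi,z,lim=14):
    hsv=cv2.cvtColor(im,cv2.COLOR_RGB2HSV); x0,y0,x1,y1=roi
    m=np.zeros(im.shape[:2],np.uint8); h=hsv[y0:y1,x0:x1]
    m[y0:y1,x0:x1]=(h[:,:,0]<lim)&(h[:,:,1]>75)&(h[:,:,2]>45)
    m=cv2.morphologyEx(m,cv2.MORPH_OPEN,np.ones((3,3)))
    for k in cv2.findContours(m,cv2.RETR_EXTERNAL,cv2.CHAIN_APPROX_NONE)[0]:
        if cv2.contourArea(k)<80: continue
        r=cv2.minAreaRect(ray(view,k[:,0],z)[:,:2].astype(np.float32))
        print(view,cv2.boundingRect(k),np.round(r[0],1),np.round(r[1],1),round(r[2],1))
    return m
E
python3 - <<'E'
from blobs import *
move_joints([-0.9,0.213,-0.034,1.323,0,1.2])
t=capture("top"); s=capture("side"); save("top3",t); save("side3",s)
print(read_state()['time'])
hsv=cv2.cvtColor(t,cv2.COLOR_RGB2HSV); print(hsv[175,218],hsv[195,213],hsv[190,178],hsv[160,190])
m=cork(t,"top",(140,100,260,230),67); ms=cork(s,"side",(140,180,360,340),67)
save("c4",np.hstack([crop(t,140,90,270,230,2.8),crop(np.dstack([m*255]*3),140,90,270,230,2.8)]))
E
```

```text
12.5333
[ 16 111 168] [ 16 116 150] [ 16 112 164] [ 18  87 185]
```

View pics/c4.png

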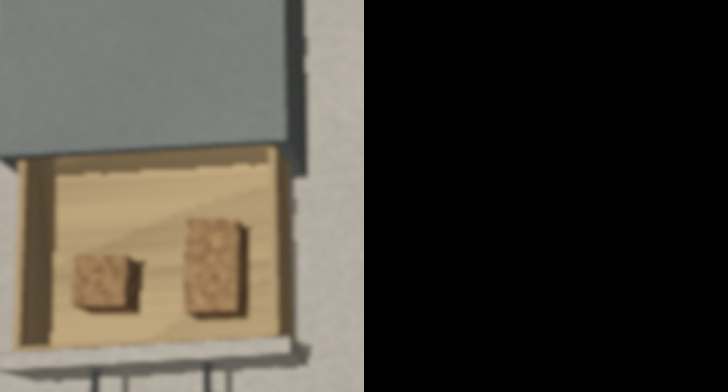

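Now the drawer is clear: the long blank's top face spans crop (184–242, 218–315), i.e. top px (206–226,168–202). I need to loosen the hue limit.

Run:
```python
from h import *
t=cv2.cvtColor(cv2.imread("pics/top3.png"),cv2.COLOR_BGR2RGB); d=t.astype(int)
print([t[r,c].tolist() for r,c in((175,218),(195,213),(185,216),(160,190),(205,190),(185,200),(185,228),(190,238))])
# red/blue ratio separates cork from wood
rg=d[:,:,0]/np.maximum(d[:,:,1],1)
print("rg row185",[(c,rg[185,c].round(2),d[185,c,0]) for c in range(196,240,2)])
for th in(1.22,1.27):
    m=np.zeros(rg.shape,np.uint8); m[150:215,155:238]=(rg[150:215,155:238]>th)&(d[150:215,155:238,0]>105)
    m=cv2.morphologyEx(cv2.morphologyEx(m,cv2.MORPH_CLOSE,np.ones((3,3))),cv2.MORPH_OPEN,np.ones((3,3)))
    for k in cv2.findContours(m,cv2.RETR_EXTERNAL,cv2.CHAIN_APPROX_NONE)[0]:
        if cv2.contourArea(k)<80: continue
        r=cv2.minAreaRect(ray("top",k[:,0],67)[:,:2].astype(np.float32)); print(th,cv2.boundingRect(k),np.round(r[0],1),np.round(r[1],1),round(r[2],1))
print("eye",ray("top",[(206,168.5),(226.2,168.9),(225.8,202.5),(206,201.5)],67).round(1).tolist())
```

```text
[[168, 134, 95], [150, 118, 82], [158, 125, 88], [185, 160, 122], [190, 166, 126], [172, 149, 112], [111, 91, 65], [163, 141, 105]]
rg row185 [(196, np.float64(1.15), np.int64(174)), (198, np.float64(1.16), np.int64(174)), (200, np.float64(1.15), np.int64(172)), (202, np.float64(1.16), np.int64(173)), (204, np.float64(1.16), np.int64(170)), (206, np.float64(1.21), np.int64(164)), (208, np.float64(1.27), np.int64(166)), (210, np.float64(1.26), np.int64(166)), (212, np.float64(1.27), np.int64(160)), (214, np.float64(1.27), np.int64(155)), (216, np.float64(1.26), np.int64(158)), (218, np.float64(1.26), np.int64(162)), (220, np.float64(1.27), np.int64(157)), (222, np.float64(1.26), np.int64(153)), (224, np.float64(1.29), np.int64(130)), (226, np.float64(1.3), np.int64(78)), (228, np.float64(1.22), np.int64(111)), (230, np.float64(1.15), np.int64(168)), (232, np.float64(1.15), np.int64(172)), (234, np.float64(1.15), np.int64(171)), (236, np.float64(1.14), np.int64(175)), (238, np.float64(1.17), np.int64(155))]
1.22 (166, 181, 20, 21) [529.9 264.3] [49.3 53.8] 85.1
1.22 (206, 168, 20, 36) [536.2 159.5] [49.2 94.9] 85.8
1.27 (167, 182, 19, 18) [531.1 262.5] [46.  45.7] 85.1
1.27 (208, 170, 18, 14) [560.1 155.9] [45.3 35.5] 85.1
eye [[584.4, 182.8, 67.0], [578.7, 129.4, 67.0], [487.9, 133.5, 67.0], [494.9, 184.9, 67.0]]
```

Run:
```python
from h import *
t=cv2.cvtColor(cv2.imread("pics/top3.png"),cv2.COLOR_BGR2RGB).astype(int); s=cv2.cvtColor(cv2.imread("pics/side3.png"),cv2.COLOR_BGR2RGB).astype(int)
print("panel col 195:",[(r,t[r,195].tolist()) for r in range(206,226)])
print(ray("top",[(195,210),(195,214)],98).round(1).tolist())
g=t.max(2); ys,xs=np.nonzero(g[214:245,160:235]<75); print("dark",xs.min()+160,xs.max()+160,ys.min()+214,ys.max()+214, ray("top",[(195,ys.max()+214)],72).round(1))
rg=s[:,:,0]/np.maximum(s[:,:,1],1)
m=((rg>1.22)&(s[:,:,0]>50)).astype(np.uint8); m[:180]=0;m[340:]=0;m[:,:140]=0;m[:,330:]=0
m=cv2.morphologyEx(m,cv2.MORPH_OPEN,np.ones((3,3)))
for k in cv2.findContours(m,cv2.RETR_EXTERNAL,cv2.CHAIN_APPROX_NONE)[0]:
    if cv2.contourArea(k)<80: continue
    a=cv2.approxPolyDP(k,2.5,True)[:,0]; print(cv2.boundingRect(k)); print(np.c_[a,ray("side",a,67)[:,:2].round(0)].tolist())
save("s4",crop(s.astype(np.uint8),150,180,320,330,3.5))
```

```text
panel col 195: [(206, [189, 165, 125]), (207, [189, 165, 125]), (208, [187, 163, 124]), (209, [184, 160, 121]), (210, [180, 156, 117]), (211, [176, 153, 117]), (212, [175, 158, 131]), (213, [176, 167, 153]), (214, [180, 173, 162]), (215, [182, 175, 163]), (216, [183, 176, 165]), (217, [184, 177, 166]), (218, [170, 163, 152]), (219, [131, 125, 116]), (220, [102, 97, 89]), (221, [101, 97, 89]), (222, [108, 103, 96]), (223, [137, 130, 121]), (224, [168, 161, 150]), (225, [179, 172, 161])]
[[468.5, 203.7, 98.0], [458.3, 203.9, 98.0]]
dark 170 218 220 235 [[409.  213.3  72. ]]
(186, 276, 33, 34)
[[201.0, 276.0, 555.0, 242.0], [186.0, 291.0, 555.0, 289.0], [195.0, 304.0, 515.0, 302.0], [205.0, 309.0, 488.0, 299.0], [218.0, 297.0, 485.0, 262.0], [216.0, 286.0, 508.0, 243.0]]
(211, 241, 41, 38)
[[223.0, 241.0, 582.0, 138.0], [211.0, 252.0, 583.0, 179.0], [212.0, 260.0, 565.0, 195.0], [238.0, 278.0, 480.0, 200.0], [251.0, 264.0, 480.0, 154.0], [250.0, 256.0, 497.0, 137.0]]
```

View pics/s4.png

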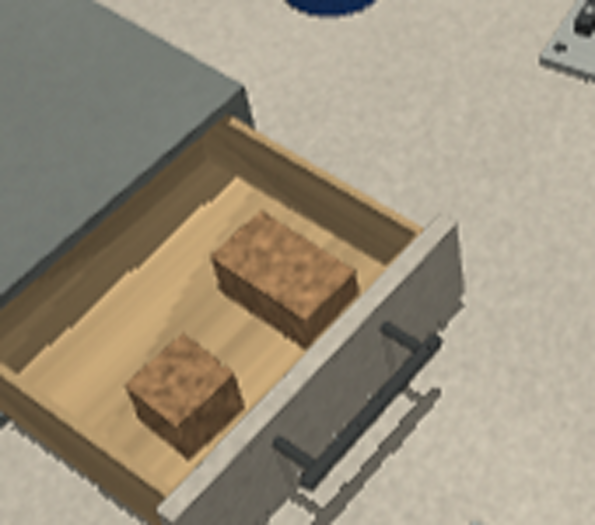

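Run:
```python
from h import *
c=ray("side",[(224.9,240.6),(252,258.6),(238,271.4),(210.9,254.9)],67)[:,:2]; print(c.round(1).tolist(),c.mean(0))
d=[c[0]-c[1],c[3]-c[2]]; print([np.degrees(np.arctan2(v[1],v[0])).round(1) for v in d],[np.linalg.norm(v).round(1) for v in d])
```

```text
[[578.5, 135.0], [488.2, 140.6], [492.2, 186.3], [577.3, 185.8]] [534.0743244  161.92240036]
[np.float64(-3.5), np.float64(-0.4)] [np.float64(90.5), np.float64(85.1)]
```

Estimate for the long blank: centre about (536,160), yaw about -0.05. I'll grasp it high so the fingers clear the 16 mm stops, then lift.

Run:
```python
from h import *
im=cv2.imread("pics/top0.png"); g=im.max(2)
c=np.array([448.3,-224.3]); a=np.radians(8.4); Rm=np.array([[np.cos(a),-np.sin(a)],[np.sin(a),np.cos(a)]])
ys,xs=np.nonzero(g[160:255,325:405]<100); P=(ray("top",np.c_[xs+325,ys+160],28)[:,:2]-c)@Rm
L=P[(P[:,0]<60)&(P[:,1]<-35)]; S=P[(P[:,1]>-38)&(P[:,1]<40)&(P[:,0]>50)]
for n,q,ax in(("long",L,0),("short",S,1)):
    f=np.polyfit(q[:,ax],q[:,1-ax],1); print(n,len(q),"fit",f.round(3),q.min(0).round(1),q.max(0).round(1),"pct",np.percentile(q,[2,98],axis=0).round(1).tolist())
r=[np.pi,0,-0.05]
reach([536,160,190],r); gripper_to(74); move_straight([536,160,41],speed=120)
st=read_state(); print(st['tcp_pos'].round(1),st['wrist_force'].round(1))
gripper_to(0); st=read_state(); print('grip',st['opening'],st['gripper_force'],st['wrist_force'].round(1))
move_straight([536,160,190],speed=120); st=read_state(); print(st['time'],st['opening'],st['wrist_force'].round(1),st['tcp_pos'].round(1))
```

```text
long 262 fit [ 2.0000e-03 -5.0609e+01] [-88.5 -57.7] [ 59.8 -43.9] pct [[-85.8, -57.5], [57.0, -44.2]]
short 119 fit [-0.    75.007] [ 68.3 -37.6] [82.4 34.5] pct [[68.6, -36.7], [82.2, 32.9]]
[536.5 160.1  41.6] [-0.4  0.7  0.4]
grip 44.615686992822994 59.30935442447662 [-0.8 -1.5 11.9]
19.3167 -0.04290341721478722 [0.6 0.6 0. ] [535.7 159.9 189.2]
```

The grip closed to 44.6 mm and then slipped off during the lift, so the finger geometry differs from what I assumed. I'll open and look closely at the gripper and the drawer.

Run:
```python
from h import *
gripper_to(74); st=read_state(); print(st['eef_rot'],st['tcp_pos'].round(1),st['opening'],st['qpos'].round(2))
s=capture("side"); t=capture("top")
p=st['tcp_pos']; 
for n in("side","top"): print(n,proj(n,[p,p+[0,37,0],p-[0,37,0],p+[37,0,0],p-[37,0,0],p+[0,0,19]]).round(1).tolist())
save("g5",np.hstack([crop(s,150,110,330,310,2.6),crop(t,150,110,270,310,2.6)]))
```

```text
[ 3.14158357e+00  2.39608101e-05 -4.99810765e-02] [536. 160. 190.] 74.04242197088632 [ 0.29  0.34  0.09  1.32 -0.   -2.8 ]
side [[222.8, 221.6], [211.0, 232.6], [234.1, 211.0], [210.3, 214.6], [235.7, 228.7], [221.4, 215.8]]
top [[200.3, 172.8], [184.2, 174.1], [216.3, 171.5], [200.0, 157.5], [200.6, 188.4], [197.6, 170.6]]
```

View pics/g5.png

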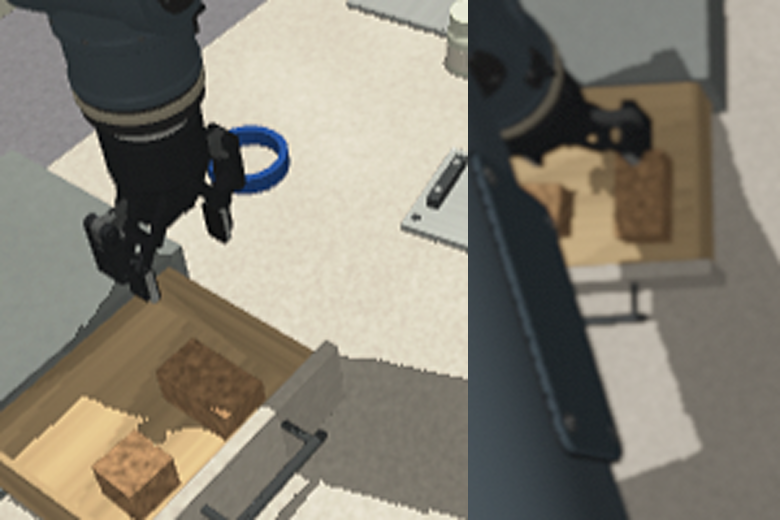

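The tips, at side px (208,224) and (236,203), sit about 25 mm behind the nominal TCP at this opening. The pads therefore only caught the blank's top few mm, and the blank hasn't moved. I'll regrasp about 19 mm lower, watching the force on the way down.

Run:
```python
from h import *
move_straight([536,160,45],speed=150)
for z in(38,31,26,22):
    move_straight([536,160,z],speed=50); f=read_state()['wrist_force']; 
    if f[2]>4: print("contact",z,f); break
st=read_state(); print(st['tcp_pos'].round(1),f.round(1))
gripper_to(0); st=read_state(); print('grip',st['opening'],st['gripper_force'],st['wrist_force'].round(1),st['tcp_pos'].round(1))
move_straight([536,160,60],speed=60); st=read_state(); print(st['opening'],st['gripper_force'],st['wrist_force'].round(1))
if st['opening']>40: move_straight([536,160,190],speed=120); st=read_state(); print(st['time'],st['opening'],st['wrist_force'].round(1),st['tcp_pos'].round(1),st['eef_rot'])
```

```text
[535.8 160.   21.8] [ 0.2 -0.7  0.2]
grip 48.780258446581946 62.437076568603516 [ 0.4 -1.5  6.6] [536.4 160.1  22.4]
48.679860305566706 61.950552463531494 [-0.4 -0.3 -1.6]
24.6833 48.985449191118406 [-0.4  0.2 -1.2] [535.6 159.9 189.3] [ 3.14115324e+00  1.14605925e-03 -4.99565981e-02]
```

The blank is held at an opening of 49 mm, with its underside level with the TCP. I'll carry it to the jig with a half turn for the wrist range, lower it just off the corner, and look.

```bash
cat > jig.py <<'E'
from h import *
a=np.radians(8.4); J=np.array([[np.cos(a),-np.sin(a)],[np.sin(a),np.cos(a)]]); C=np.array([448.3,-224.3])+J@[69.6,-44.9]; HOME=C+J@[-45,25]
ORI=[np.pi,0,a+np.pi-2*np.pi]
def go(dx,dy,z,speed=60,yaw=0): p=HOME+J@[dx,dy]; move_straight([p[0],p[1],z],[np.pi,0,ORI[2]+yaw],speed=speed)
def rd():
    s=read_state(); p=J.T@(s['tcp_pos'][:2]-HOME); f=J.T@s['wrist_force'][:2]
    return p,s['tcp_pos'][2],f,s['wrist_force'][2],s
E
python3 - <<'E'
from jig import *
print("corner",C.round(1),"home",HOME.round(1))
p=HOME+J@[-14,12]
reach([p[0],p[1],190],ORI); 
go(-14,12,40,120); pause(.3)
q,z,f,fz,s=rd(); print("air",q.round(1),z.round(1),f.round(2),fz.round(2),s['moment'].round(2),s['opening'].round(1)); f0,z0=f,fz
zz=20
while zz>4:
    go(-14,12,zz,40); q,z,f,fz,s=rd(); 
    if fz-z0>3: break
    zz-=1.0
print("down",zz,q.round(1),z.round(1),(f-f0).round(2),(fz-z0).round(2),s['time'],s['moment'].round(2))
save("j6",np.hstack([crop(capture("side"),280,120,410,240,3),crop(capture("top"),310,150,420,270,3)]))
E
```

```text
corner [ 523.7 -258.6] home [ 475.5 -240.4]Traceback (most recent call last):
  File "<stdin>", line 6, in <module>
AttributeError: 'float' object has no attribute 'round'
```

Run:
```python
from jig import *
np.set_printoptions(precision=2,suppress=True)
pause(.2); q,z,f,fz,s=rd(); print("air",q,z,f,fz,s['moment'],s['opening'],s['time']); f0,z0=f,fz
np.save("tare.npy",np.r_[f0,z0])
zz=20
while zz>4:
    go(-14,12,zz,60); q,z,f,fz,s=rd()
    if fz-z0>3: break
    zz-=1.0
print("down",zz,q,z,f-f0,fz-z0,s['time'],s['moment'])
```

```text
air [-14.    11.98] 40.04110157998413 [ 0.39 -0.71] -1.258274147010802 [-0.    0.01 -0.01] 48.79354477908718 28.475
down 12.0 [-13.88  11.93] 12.408018195674684 [-3.66  2.46] 9.512673311836792 30.9583 [0.35 0.61 0.  ]
```

The blank is on the plate, with TCP height equal to its underside as expected. I'll ease the vertical load, then do a force-guided push to the long stop and then the short stop.

Run:
```python
from jig import *
np.set_printoptions(precision=2,suppress=True)
T=np.load("tare.npy"); dx,dy,z=-14.,12.,12.5
def show(n):
    q,zz,f,fz,s=rd(); print(n,"cmd",round(dx,2),round(dy,2),z,"at",q,round(zz,2),"f",f-T[:2],round(fz-T[2],2),"m",s['moment'],s['opening'],round(s['time'],1)); return f-T[:2],fz-T[2]
go(dx,dy,z,30); f,fz=show("eased")
base=f.copy()
while dy>-10:
    dy-=1.0; go(dx,dy,z,20); f=rd()[2]-T[:2]
    if f[1]>6: break
f,fz=show("long")
if f[1]>12: dy+=.3; go(dx,dy,z,20); show("eased")
while dx<12:
    dx+=1.0; go(dx,dy,z,20); f=rd()[2]-T[:2]
    if f[0]<-7: break
show("short"); np.save("cmd.npy",[dx,dy,z])
```

```text
eased cmd -14.0 12.0 12.5 at [-13.99  11.98] 12.46 f [-0.41  1.25] 0.49 m [-0.02 -0.02 -0.  ] 48.862560103319666 31.2
long cmd -14.0 -2.0 12.5 at [-14.07  -0.79] 12.48 f [-0.23 12.7 ] 6.89 m [ 2.24  0.39 -0.03] 49.00421936897569 34.7
eased cmd -14.0 -1.7 12.5 at [-14.06  -0.78] 12.48 f [-0.42  9.62] 5.14 m [ 1.77  0.31 -0.03] 48.8904328807703 35.0
short cmd -13.0 -1.7 12.5 at [-13.98  -0.76] 12.44 f [-7.62  9.19] 11.12 m [1.5  1.64 0.  ] 49.17669852209552 35.2
```

The long stop is reached at y ≈ -0.8, close to the estimate. The x force came from friction at the long stop and plate, not the short stop. I'll back off by 1.5 mm, approach the short stop first, then push both.

Run:
```python
from jig import *
np.set_printoptions(precision=2,suppress=True)
T=np.load("tare.npy"); dx,dy,z=-14.,1.,12.7
def show(n):
    q,zz,f,fz,s=rd(); print(n,"cmd",round(dx,2),round(dy,2),round(z,2),"at",q,round(zz,2),"f",f-T[:2],round(fz-T[2],2),"m",s['moment'],s['opening'],round(s['time'],1)); return f-T[:2],fz-T[2]
go(dx,dy,z,30); show("backed")
dx=-8.; go(dx,dy,z,30); show("slide")
while dx<12:
    dx+=.7; go(dx,dy,z,20); f=rd()[2]-T[:2]
    if f[0]<-5: break
show("short")
```

```text
backed cmd -14.0 1.0 12.7 at [-13.88   0.84] 12.77 f [-0.75  1.07] -0.3 m [ 0.02 -0.01  0.  ] 49.21504367920748 35.5
slide cmd -8.0 1.0 12.7 at [-7.75  0.94] 12.62 f [0.01 1.33] 1.01 m [ 0.02 -0.02  0.02] 48.32771507866066 35.8
short cmd 8.8 1.0 12.7 at [7.97 1.04] 12.59 f [-6.63  0.18] 3.05 m [-0.27  1.33  0.09] 48.67909444359892 41.8
```

The short stop is met at dx ≈ 8, so the blank sits 8 mm off-centre in the grip. Now I'll add the long-stop push, balance the two forces and take a verification picture.

Run:
```python
from jig import *
np.set_printoptions(precision=2,suppress=True)
T=np.load("tare.npy"); dx,dy,z=8.3,1.,12.7
def show(n):
    q,zz,f,fz,s=rd(); print(n,"cmd",round(dx,2),round(dy,2),round(z,2),"at",q,round(zz,2),"f",f-T[:2],round(fz-T[2],2),"m",s['moment'],s['opening'],round(s['time'],1)); return f-T[:2],fz-T[2]
go(dx,dy,z,20); show("x eased")
while dy>-4:
    dy-=.4; go(dx,dy,z,20); f=rd()[2]-T[:2]
    if f[1]>7: break
show("y on")
dx+=.4; go(dx,dy,z,20); show("x more"); pause(.5); show("settled")
np.save("cmd.npy",[dx,dy,z])
s=capture("side"); t=capture("top"); save("side7",s); save("top7",t)
P=C+J@[[-45],[25]][0] if 0 else None
box=np.array([[0,0],[-90,0],[-90,50],[0,50]]); W=np.c_[(C+(J@box.T).T),np.full(4,57.)]
print("side",proj("side",W).round(1).tolist()); print("top",proj("top",W).round(1).tolist())
save("j7",np.hstack([crop(s,290,130,400,240,3.5),crop(t,310,150,420,260,3.5)]))
```

```text
x eased cmd 8.3 1.0 12.7 at [7.95 1.02] 12.61 f [-4.35 -0.22] 1.5 m [-0.18  0.95  0.04] 49.00983122874913 42.1
y on cmd 8.3 -1.8 12.7 at [ 7.95 -0.71] 12.5 f [-5.3   7.67] 4.0 m [1.35 1.2  0.04] 48.96945792731028 43.8
x more cmd 8.7 -1.8 12.7 at [ 7.94 -0.7 ] 12.48 f [-8.37  7.7 ] 7.07 m [1.25 1.78 0.08] 48.902727520317534 44.1
settled cmd 8.7 -1.8 12.7 at [ 7.97 -0.71] 12.52 f [-8.47  8.21] 7.36 m [1.23 1.7  0.04] 48.583767875106815 44.6
side [[329.3, 162.6], [357.7, 171.2], [351.3, 182.1], [322.3, 173.1]]
top [[373.3, 177.9], [382.2, 210.3], [363.7, 214.6], [355.2, 182.0]]
```

View pics/j7.png

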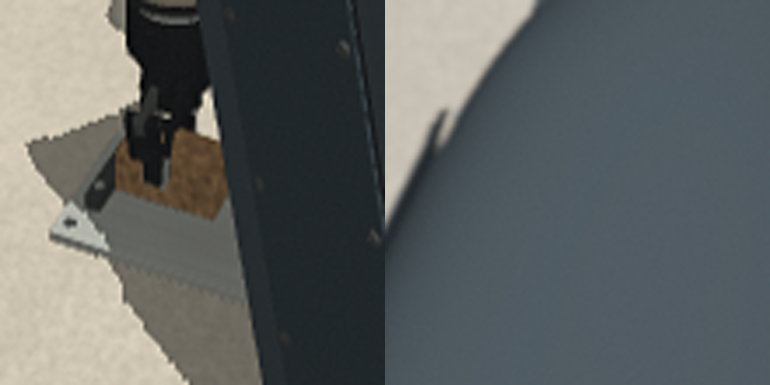

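The picture shows the blank's left end touching the short stop (crop x ≈ 118), its lower near corner at about (215,220), and the finger toward the short-stop end, as expected from the 8 mm offset. After a last numeric check of that corner and the forces, I'll hand in.

Run:
```python
from jig import *
np.set_printoptions(precision=2,suppress=True)
T=np.load("tare.npy")
p=proj("side",[[*(C+J@[-90,50]),12.],[*(C+J@[0,50]),12.]]); print("pred",p,"seen",290+215/3.5,130+220/3.5)
pause(.3); q,z,f,fz,s=rd(); F=f-T[:2]; print(q,z,F,fz-T[2],s['moment'],s['eef_rot'],s['opening'],s['time'])
if np.hypot(p[0,0]-351.4,p[0,1]-192.9)<3.5 and F[0]<-4 and F[1]>4: print("closing",close_job())
```

```text
pred [[350.5  193.3 ]
 [322.26 184.23]] seen 351.42857142857144 192.85714285714286
[ 7.95 -0.71] 12.492330097232767 [-8.24  8.49] 7.345807417287205 [1.25 1.72 0.05] [ 3.14 -0.   -2.99] 48.740820713728255 44.9583
the job is handed in; nothing more can be done
closing None
```

I handed the job in at about 45 s with the long blank still gripped in the jig corner, pushing about 8 N towards each stop; the drawer is open with the short blank in it, and the verdict has not been shown to me.

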